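Open the sprung-up test fixture past its safety catch and unload the board

TASK

The board test has finished: the blue hood of the fixture has unlocked and sprung up a few centimetres, where its hidden safety catch still holds it. Reach in under the raised front edge, feel for the catch behind it, push it back and lift the hood at the same time, and swing the hood fully open so that it stays open. Then take the circuit board out of its nest and lay it flat, parts upward, across the ribs in the middle of the black tray; leave the screwdriver, the solder reel, the side cutters and the loose knob where they lie.

Things in the scene. Friction and masses are not known exactly. Their poses are not given: they have to be found in the camera images.
- fixture: Board test fixture fixed to the bench: grey console 220 (its x, depth) x 212 (y, width) x 70 mm high, blue steel hood over it. Origin: centre of the underside, on the bench; x points from the raised front to the hinge at the rear, z up; the front is turned half to the robot's right. Sprung plungers under the hood's side walls (x -70, y +-100 mm) bear the hood and give 3 cm if it is pressed down.
- hood_hinge (a point): Point on the hood's hinge axis, mid-width: fixture x +104, y 0, z 76 mm. The axis runs along the fixture's y.
- hood (a joint): Hinge angle of the hood, rad: 0 shut, about 0.22 at rest now, stopped by the catch near 0.24, 1.85 fully open against its stop. Hood about 0.65 kg: about 3 N to lift at the front edge. From about 1.3 it falls open by itself and stays; below that it falls back.
- hood_edge (a point): Middle of the hood's lower front edge, 210 mm from the hinge axis; now 120 mm above the bench, at fixture x -101 mm. The edge is 200 mm wide, level along y, with a 10 mm flange turned inward. The front wall rises 68 mm from it and leans back. Between the console's top (z 70) and the edge (z 120) the front stands open.
- tongue_line (a point): Mark on the line where the catch's finger tongue may hang: fixture x -86, y 0, z 92 mm. The safety catch, a sprung lever, hangs inside the hood on a pivot along y (fixture x -72, z 156) and is clamped anywhere from y -45 to +45 mm, differently each time, out of sight from above. Its black tongue is 24 mm wide, z 87 to 113, front face at x -86 (15 mm behind the edge).
- keeper_bar (a point): Middle of the 6 mm steel bar along y, fixture x -62, z 79 mm, under which the catch's hook grips: the hood can rise only about 3 mm. Pushing the tongue back (+x) at z 92 starts at about 3.5 N; 7 mm frees the hook (6 N), 18 mm is its stop; let go, it springs back. Held back, lift the edge 15 mm more and the hook is clear. Only the catch is in the finger's way, up to x -66, y +-60.
- board: Green circuit board, purple, black and yellow parts on top, 60 (its x) x 90 (y) mm, bare board 2 mm thick, parts up to 16 mm high, about 50 g. Origin: centre of the underside, z up. It lies on four rests, underside 78 mm above the bench (8 mm over the console), long edges along the fixture's x and free; four pins (z 84) stand at its short ends. Centre at fixture x +13 mm.
- tray: Black plastic tray for tested boards, loose on the bench, 150 x 150 x 22 mm, walls and floor 4 mm. Origin: centre of the underside. Two ribs 10 mm wide run along its y at x -20 and +20 mm; their tops, where the board is to lie, are 12 mm above the bench. It lies to the robot's right.
- red_driver: Red-handled screwdriver lying on the bench right of the fixture, 190 mm long, origin near its middle. A bystander.
- solder: Reel of solder, 52 mm across, 38 mm high, standing near the front left; origin under its centre. A bystander.
- cutters: Yellow-handled side cutters lying flat near the front, 105 x 65 x 12 mm; origin under the middle. A bystander.
- knob_spare: Black potentiometer knob, 22 mm across, 14 mm high, on the bench in front of the fixture; origin under its centre. A bystander.

How it is judged:
By the outcome, as a careful person would: the job done as asked, in the order asked, and still so for the second after the job is handed in, with the robot touching nothing.
It also fails if it takes over 64 s, if anything falls off the work surface, if the arm or the gripper's body presses on something with over 40 N, if the wrist force passes 120 N, or if a joint passes its speed limit or range.

ROBOT

A 6-joint arm with a two-finger parallel gripper is mounted at the origin on a cart in front of the work surface, level with it; the furniture and walls round the work are solid. World frame = base frame: x ahead of the robot, y to its left, z up, the work surface at z = 0. Lengths are in m, angles in rad, forces in N, time in s.
With the tool pointing down it reaches from about 0.375 to 0.925 m from the base axis. Payload 5.7 kg.
Tool frame: the origin (TCP) lies on the centre line of the jaws, within the pads' length; the fingertips stand 25 mm ahead of it and the grasp point (between the pads) lies 6 mm ahead of it; z points along the fingers, y is the line along which they close (so a half turn about z gives the same grasp; the last joint's range is limited). The gripper opens to 85 mm and grips with 20 to 120 N. Pads are 22 mm wide; open, the fingers measure 114 mm over their backs; the gripper's body (76 mm by 85 mm) begins 54 mm behind the grasp point. The pads swing forward as they close: fully open they stand 13 mm farther back than shut.
Start: joints at [1.01, 0.359, 1.51, -0, 1.272, -0.115], TCP at [0.259, 0.541, 0.256] pointing down, gripper open.
Joint ranges: [-2.97, 2.97], [-1.01, 2.36], [0.21, 2.38], [-0.96, 4.11], [0.2, 2.71], [-2.98, 2.98]. Speed limits (rad/s): [2.39, 2.39, 3.14, 3.14, 3.14, 3.14].

INTERFACE

Orientations are given as a unit quaternion [x, y, z, w].
In Python, from cell import arm, cams, close_job gives the robot as it stands.
- The arm moves only by the tool jog_arm, never from a script. Its argument "steps" is text: rows parted by semicolons, each of 6 numbers parted by spaces: the shift along the world's x, y, z as a fraction of full scale, then the turn, a rotation vector about the world's x, y, z as a fraction of full scale. A call has 1 to 5 rows; each row is the pose to reach, as a shift and turn from the pose commanded when the call began, turning the shorter way round; what a row does not reach only later rows make up. Full scale, the value 1, is 0.1 m for a shift and pi rad for a turn. A row lasts 1/8 s, in which the tool goes at most 62.5 mm and 10.7 degrees, less where a joint would pass 70% of its speed; a pose out of reach is approached as far as the arm can. A call with a number of a shift or a turn outside -1 to 1 is refused whole. A call with a gripper value outside its range is refused whole. "hand" is the gripper command: -1 is shut, 1 is fully open, values between are in proportion, set as the call begins (left out, the last holds). The fingers move at their own pace and stop on an object; the grip force is fixed at half the most. Time passes only in rows, so rows that repeat a pose let the fingers close. It gives the time, the measured TCP pose, the force, the opening and the grip force at its end, in the units of the state.
- arm.read_state(): the state, without advancing time (a new reading comes with each control period).
- cams.get_image(name): name is "scene" or "top" or "wrist"; returns the picture (400x640x3 uint8, blue, green, red); there is no depth.
- cams.camera_params(name): a dict with "K" (3x3 intrinsics, pixels), "dist" ([k1, k2, p1, p2, k3] as OpenCV has them; the pictures are not rectified), "world_to_cam" (4x4, takes a point from world to camera coordinates); the wrist camera has in their place "hand_eye" (4x4, takes a point from camera to tool coordinates, whose origin is the TCP and whose axes are the flange's). Camera axes: x right, y up, looking along -z (the intrinsics and any distortion apply to the point x, -y, -z); pixel columns grow to the right and rows downward; lengths in m; the calibration is good to about 2 mm. A picture is of the moment at which its call begins: read the wrist's pose just before it. camera_params takes no time and is no camera call.
- close_job(): hands the job in; it is judged then, once.
The state is a dict: "time_s": time; "q": joint angles; "dq": joint speeds; "effort": joint torques, N m; "position": TCP position; "eef_rot": TCP orientation; "wrist_force": force on the tool from outside, world axes, zero at the start; "ft_torque": the same for the moment, N m; "gripper_width": opening from 0.0 (shut) to 1.0 (fully open); "grasp_force": force on a finger pad.
Only numpy, scipy, OpenCV 4.12 (cv2) and the standard library are available. Lean on these libraries where they do the work, as an engineer would, in place of code of your own. Each camera call takes 0.05 s, during which the arm holds its last target. There are 200 camera calls.

## Working session

There is one attempt and no reset: what is moved stays moved. The work goes in short steps, Python scripts to look and compute and a tool call to move; the robot and the scene stay as the last step left them, time stands still between calls to the robot, and variables do not carry over. Pictures are saved under pics/ and viewed, at most 10 in all, crops included, and the job is handed in when it is done.

Besides the shell and the picture viewer there is one more tool, called after ">>>" by a JSON object that holds its "api" and its "payload". jog_arm: Moves the arm, as the interface text tells. Its arguments: {"type":"object","properties":{"steps":{"type":"string"},"hand":{"type":"number"}},"required":["steps"]}

```bash
mkdir -p pics; ls; python3 - <<'E'
from cell import arm,cams
import cv2,numpy as np
s=arm.read_state();print({k:np.round(v,3).tolist() for k,v in s.items()})
for n in("scene","top"):
    cv2.imwrite(f"pics/{n}0.png",cams.get_image(n))
    p=cams.camera_params(n);print(n,{k:np.round(v,4).tolist() for k,v in p.items() if k!='name'})
print({k:np.round(v,4).tolist() for k,v in cams.camera_params("wrist").items()})
E
```

```text
pics
{'time_s': 0.0, 'q': [1.01, 0.359, 1.511, 0.0, 1.272, -0.115], 'dq': [-0.001, 0.0, -0.0, -0.0, 0.001, 0.003], 'effort': [-0.0, -52.761, -27.863, -0.0, 0.013, -0.0], 'position': [0.258, 0.541, 0.255], 'eef_rot': [0.221, 0.975, -0.001, -0.0], 'wrist_force': [0.633, 0.048, 1.842], 'ft_torque': [-0.024, -0.033, 0.024], 'grasp_force': 0.0, 'gripper_width': 1.002}
scene {'K': [[397.8534, 0.0, 323.4016], [0.0, 397.8534, 204.5354], [0.0, 0.0, 1.0]], 'dist': [-0.0775, 0.0, 0.0, 0.0, 0.0], 'world_to_cam': [[0.7528, -0.6581, 0.0096, -0.4619], [0.2699, 0.3219, 0.9075, -0.1823], [-0.6003, -0.6806, 0.42, -0.7224], [0.0, 0.0, 0.0, 1.0]]}
top {'K': [[400.7171, 0.0, 322.7005], [0.0, 400.7171, 204.0228], [0.0, 0.0, 1.0]], 'dist': [-0.0825, 0.0, 0.0, 0.0, 0.0], 'world_to_cam': [[0.0176, -0.9998, 0.011, -0.0782], [0.9945, 0.0186, 0.1033, -0.5343], [-0.1035, 0.0092, 0.9946, -0.9546], [0.0, 0.0, 0.0, 1.0]]}
{'K': [[288.2814, 0.0, 321.8372], [0.0, 288.2814, 199.1571], [0.0, 0.0, 1.0]], 'dist': [-0.011, 0.0, 0.0, 0.0, 0.0], 'hand_eye': [[-0.0006, 0.9551, 0.2963, 0.0767], [1.0, 0.0005, 0.0007, 0.0004], [0.0006, 0.2963, -0.9551, -0.1172], [0.0, 0.0, 0.0, 1.0]]}
```

View pics/scene0.png

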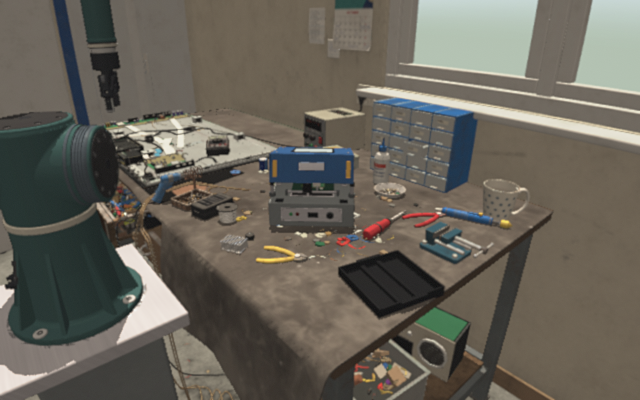

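View pics/top0.png

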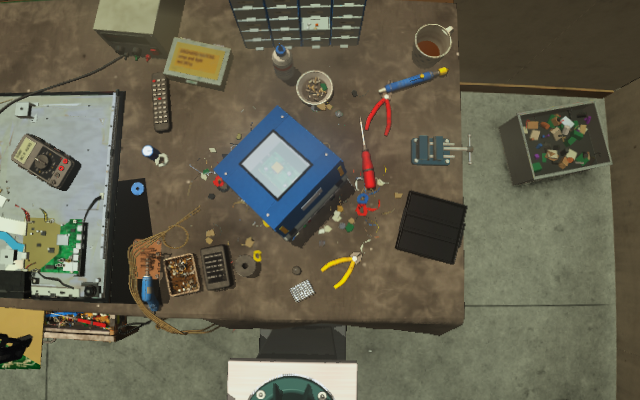

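The scene view shows the fixture front (about 270–355, 145–232) and the tray at (390, 280). The top view shows the hood corners near (277,107), (344,162), (290,238), (215,173), and the tray at (430, 227).

```bash
python3 - <<'E'
import cv2
a=cv2.imread("pics/top0.png")[95:275,205:475];cv2.imwrite("pics/topc.png",cv2.resize(a,None,fx=2.96,fy=2.96,interpolation=cv2.INTER_CUBIC))
a=cv2.imread("pics/scene0.png")[140:240,260:365];cv2.imwrite("pics/scenec.png",cv2.resize(a,None,fx=6,fy=6,interpolation=cv2.INTER_CUBIC))
E
```

```text
(no output)
```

View pics/topc.png

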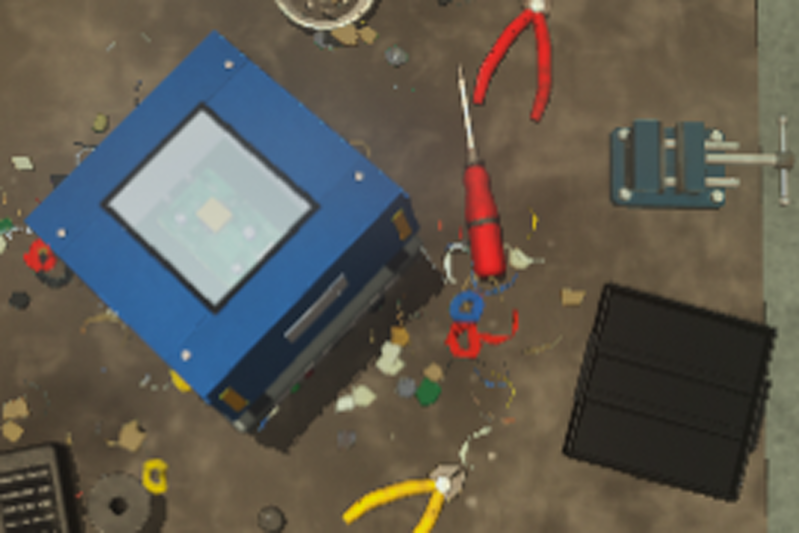

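View pics/scenec.png

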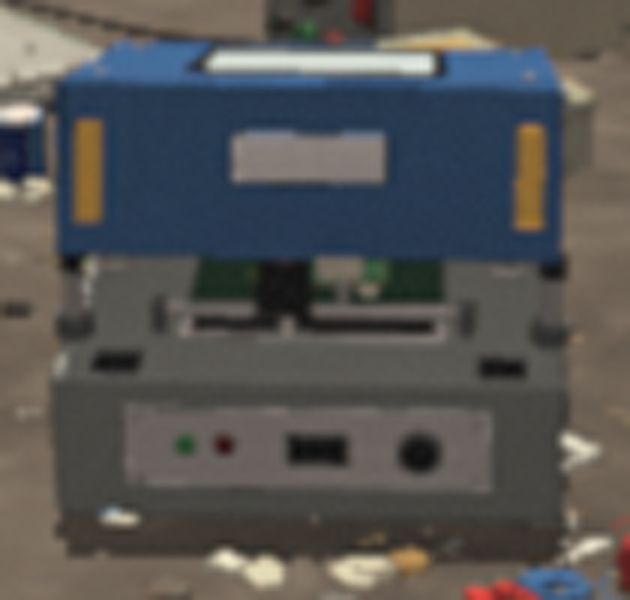

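The tongue is visible in the gap at crop (258–312, 265–310), so scene pixel ≈(307, 187). The hood's lower edge runs from crop (57,252) to (562,260). The console's top front edge runs from (52,388) to (566,395). In the top crop the tray rim corners are (607,284), (775,330), (735,500) and (565,453), and the ribs run left to right.

```bash
cat > h.py <<'E'
import numpy as np,cv2,json
from scipy.optimize import least_squares
from scipy.spatial.transform import Rotation as R
from cell import arm,cams
F=np.diag([1,-1,-1.])
def proj(n,P):
    c=cams.camera_params(n);W=np.array(c["world_to_cam"]);P=np.atleast_2d(P)
    q=(P@W[:3,:3].T+W[:3,3])@F
    return cv2.projectPoints(q,np.zeros(3),np.zeros(3),np.array(c["K"]),np.array(c["dist"]))[0][:,0]
def ray(n,uv):
    c=cams.camera_params(n);W=np.array(c["world_to_cam"])
    u=cv2.undistortPoints(np.float64(uv).reshape(-1,1,2),np.array(c["K"]),np.array(c["dist"]))[:,0]
    d=np.c_[u,np.ones(len(u))]@F@W[:3,:3]
    return -W[:3,:3].T@W[:3,3],d
def onz(n,uv,z):
    o,d=ray(n,uv);return o+d*((z-o[2])/d[:,2])[:,None]
def fx(p,P):
    P=np.atleast_2d(P);c,s=np.cos(p[2]),np.sin(p[2])
    return np.c_[p[0]+c*P[:,0]-s*P[:,1],p[1]+s*P[:,0]+c*P[:,1],P[:,2]]
E
python3 - <<'E'
from h import *
sc=lambda p:np.array(p)/6+[260,140]; tc=lambda p:np.array(p)/2.96+[205,95]
M=np.array([[-101,100,120],[-101,-100,120],[-110,106,70],[-110,-106,70]])/1e3
U=sc([[57,252],[562,260],[52,388],[566,395]])
f=lambda p:(proj("scene",fx(p,M))-U).ravel()
# top: console front corners lower right/left visible, hood front lower corners
MT=np.array([[-101,100,120],[-101,-100,120]])/1e3;UT=tc([[243,428],[418,230]])
g=lambda p:np.r_[f(p),.5*(proj("top",fx(p,MT))-UT).ravel()]
r=least_squares(g,[.6,.1,.8]);print(r.x,r.fun.round(1))
p=r.x;np.save("fix.npy",p)
o,d=ray("scene",sc([[258,285],[285,285],[312,285]]))
n=np.array([np.cos(p[2]),np.sin(p[2]),0]);q0=fx(p,[[-.086,0,.092]])[0]
P=o+d*((n@(q0-o))/(d@n))[:,None]
L=(P-[p[0],p[1],0])@R.from_euler('z',p[2]).as_matrix();print("tongue",L.round(4))
T=onz("top",tc([[607,284],[775,330],[735,500],[565,453]]),.022);print(T.round(4),T.mean(0),np.linalg.norm(T-np.roll(T,-1,0),axis=1))
rb=onz("top",tc([[585,345],[765,385],[580,405],[750,445]]),.012);print(rb.round(3),np.degrees(np.arctan2(*(rb[1]-rb[0])[[1,0]])),np.degrees(np.arctan2(*(rb[3]-rb[2])[[1,0]])))
print(onz("top",tc([[215,218]]),.095), fx(p,[.013,0,.078]))
E
```

```text
[0.59096244 0.01919632 0.8503087 ] [-0.   1.2 -0.4  0.7 -1.2 -0.8  0.8 -1.2  0.  -0.8  0.8 -0.4]
tongue [[-0.086   0.0208  0.1036]
 [-0.086   0.0099  0.1037]
 [-0.086  -0.0011  0.1039]]
[[ 0.5731 -0.2857  0.022 ]
 [ 0.5368 -0.4294  0.022 ]
 [ 0.3939 -0.3931  0.022 ]
 [ 0.431  -0.25    0.022 ]] [ 0.48371632 -0.33957638  0.022     ] [0.14824354 0.14749842 0.14782864 0.14647525]
[[ 0.522 -0.269  0.012]
 [ 0.491 -0.424  0.012]
 [ 0.471 -0.265  0.012]
 [ 0.44  -0.41   0.012]] -101.47238822131287 -102.28316400562593
[[0.60874962 0.0374985  0.095     ]] [[0.5995392  0.02896562 0.078     ]]
```

Everything is consistent: the tongue is 22 mm wide at fixture y ≈ +10 mm, and the tray sides measure 147–148 mm. I'll start by swinging the arm round to the front of the fixture.

>>> {"api": "jog_arm", "payload": {"steps": "0.5 -0.5 0.25 0 0 -0.06;1 -1 0.5 0 0 -0.12;1 -1 0.5 0 0 -0.18;1 -1 0.5 0 0 -0.24;1 -1 0.5 0 0 -0.294", "hand": -1}}

```text
time_s: 0.72
position: [0.359, 0.4407, 0.306]
eef_rot: [0.635, 0.772, -0.0, -0.0]
wrist_force: [0.3, -0.4, 0.4]
gripper_width: 0.0
grasp_force: 0.0
```

>>> {"api": "jog_arm", "payload": {"steps": "0.3 -0.5 0.15 0 0 -0.06;0.6 -1 0.3 0 0 -0.12;0.6 -1 0.3 0 0 -0.18;0.6 -1 0.3 0 0 -0.24;0.6 -1 0.3 0 0 -0.294"}}

```text
time_s: 1.35
position: [0.4186, 0.3408, 0.3359]
eef_rot: [0.913, 0.409, -0.0, -0.0]
wrist_force: [-0.7, -0.5, -0.2]
gripper_width: 0.0
grasp_force: 0.0
```

>>> {"api": "jog_arm", "payload": {"steps": "0 -0.5 0 0 0 0;0 -1 0 0 0 0;0 -1 0 0 0 0"}}

```text
time_s: 1.72
position: [0.4181, 0.2387, 0.3359]
eef_rot: [0.912, 0.41, -0.001, 0.0]
wrist_force: [0.4, 0.1, -0.1]
gripper_width: 0.001
grasp_force: 0.0
```

>>> {"api": "jog_arm", "payload": {"steps": "0 -0.5 0 0 0 0;0 -1 0 0 0 0"}}

```text
time_s: 1.98
position: [0.4188, 0.1412, 0.3361]
eef_rot: [0.911, 0.412, 0.0, -0.0]
wrist_force: [1.1, -0.6, 0.3]
gripper_width: 0.002
grasp_force: 0.0
```

>>> {"api": "jog_arm", "payload": {"steps": "0 -0.5 0 0 0 0;0 -1 0 0 0 0"}}

```text
time_s: 2.22
position: [0.4189, 0.0407, 0.3363]
eef_rot: [0.911, 0.412, 0.0, -0.0]
wrist_force: [0.4, 1.5, 0.9]
gripper_width: -0.001
grasp_force: 0.0
```

>>> {"api": "jog_arm", "payload": {"steps": "0 -0.5 0 0 0 0;0 -1 0 0 0 0"}}

```text
time_s: 2.48
position: [0.4191, -0.0595, 0.3363]
eef_rot: [0.911, 0.412, 0.0, -0.0]
wrist_force: [0.7, 0.4, -0.7]
gripper_width: 0.004
grasp_force: 0.0
```

>>> {"api": "jog_arm", "payload": {"steps": "0 -0.5 0 0 0 0;0 -1 0 0 0 0;0 -1 0 0 0 0"}}

```text
time_s: 2.85
position: [0.4195, -0.1613, 0.3361]
eef_rot: [0.912, 0.41, 0.0, 0.0]
wrist_force: [0.0, -0.2, -0.2]
gripper_width: -0.001
grasp_force: 0.0
```

>>> {"api": "jog_arm", "payload": {"steps": "0 0 0 0.039 -0.034 0;0 0 0 0.078 -0.069 0;0 0 0 0.117 -0.103 0;0 0 0 0.156 -0.137 0;0 0 0 0.156 -0.137 0"}}

```text
time_s: 3.48
position: [0.4181, -0.1589, 0.3351]
eef_rot: [0.864, 0.388, 0.292, -0.134]
wrist_force: [0.4, 0.0, -0.5]
gripper_width: -0.005
grasp_force: 0.0
```

```bash
python3 - <<'E'
from h import *
s=arm.read_state();print(s["time_s"],np.round(s["q"],3),np.round(s["position"],4),R.from_quat(s["eef_rot"]).as_matrix().round(3),s["wrist_force"])
E
```

```text
3.475 [-1.014  0.091  1.857  0.626  1.443 -0.449] [ 0.4181 -0.1589  0.3351] [[ 0.529  0.748  0.4  ]
 [ 0.592 -0.663  0.458]
 [ 0.608 -0.006 -0.794]] [ 0.38592815  0.01251212 -0.54309793]
```

>>> {"api": "jog_arm", "payload": {"steps": "0 0 0 0.039 -0.034 0;0 0 0 0.078 -0.069 0;0 0 0 0.117 -0.103 0;0 0 0 0.156 -0.137 0;0 0 0 0.156 -0.137 0"}}

```text
time_s: 4.1
position: [0.419, -0.1579, 0.3344]
eef_rot: [0.725, 0.326, 0.551, -0.254]
wrist_force: [0.3, -0.3, 0.1]
gripper_width: -0.003
grasp_force: 0.0
```

>>> {"api": "jog_arm", "payload": {"steps": "0 0 -0.5 0 0 0;0 0 -1 0 0 0;0 0 -1 0 0 0"}}

```text
time_s: 4.47
position: [0.4191, -0.1576, 0.2352]
eef_rot: [0.725, 0.328, 0.551, -0.253]
wrist_force: [0.3, 0.1, 0.6]
gripper_width: -0.001
grasp_force: 0.0
```

```bash
python3 - <<'E'
from h import *
s=arm.read_state();print(s["time_s"],np.round(s["q"],3),np.round(s["position"],4),R.from_quat(s["eef_rot"]).as_matrix().round(3),s["wrist_force"])
E
```

```text
4.475 [-1.271  0.618  2.052  0.96   1.565 -1.168] [ 0.4191 -0.1576  0.2352] [[ 0.179  0.754  0.633]
 [ 0.196 -0.657  0.728]
 [ 0.964 -0.006 -0.265]] [0.27382885 0.08788397 0.63992249]
```

>>> {"api": "jog_arm", "payload": {"steps": "0.2 0.22 -0.5 0 0 0;0.4 0.45 -1 0 0 0;0.4 0.45 -1 0 0 0;0.4 0.45 -1 0 0 0"}}

```text
time_s: 4.97
position: [0.4593, -0.114, 0.1386]
eef_rot: [0.724, 0.329, 0.553, -0.25]
wrist_force: [0.5, -0.1, 0.7]
gripper_width: -0.005
grasp_force: 0.0
```

```bash
cat >> h.py <<'E'
def fs():
    s=arm.read_state();p=np.load("fix.npy");Rz=R.from_euler('z',p[2]).as_matrix();M=R.from_quat(s["eef_rot"]).as_matrix()
    P=np.array(s["position"]);f=lambda X:((X-[p[0],p[1],0])@Rz*1e3).round(1)
    print("t",round(s["time_s"],2),"q",np.round(s["q"],2),"tcp_f",f(P),"tip_f",f(P+.025*M[:,2]),"z_f",(M[:,2]@Rz).round(3),"y_f",(M[:,1]@Rz).round(3),"F_f",(np.array(s["wrist_force"])@Rz).round(1))
E
python3 - <<'E'
from h import *
fs()
cv2.imwrite("pics/w1.png",cams.get_image("wrist"))
E
```

```text
t 4.97 q [-1.15  0.83  2.1   1.1   1.4  -1.38] tcp_f [-187.    11.   138.6] tip_f [-162.9   11.   132. ] z_f [ 0.965  0.001 -0.264] y_f [ 0.001 -1.     0.001] F_f [ 0.2 -0.4  0.7]
```

View pics/w1.png

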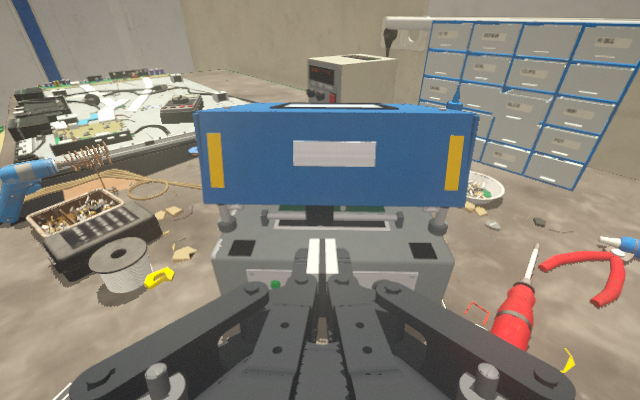

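The wrist view shows the closed fingertips at (322,245), in line with the black tongue at (320,215). The hood edge is level at row 205, columns 203–470. I'll go down and then in.

>>> {"api": "jog_arm", "payload": {"steps": "0 0 -0.18 0 0 0;0 0 -0.37 0 0 0;0 0 -0.37 0 0 0;0 0 -0.37 0 0 0"}}

```text
time_s: 5.52
position: [0.4589, -0.1145, 0.1009]
eef_rot: [0.724, 0.328, 0.553, -0.25]
wrist_force: [-0.9, -0.6, -0.2]
gripper_width: -0.004
grasp_force: 0.0
```

```bash
python3 -c "
from h import *
fs()"
```

```text
t 5.53 q [-1.15  0.92  2.09  1.11  1.36 -1.45] tcp_f [-187.6   11.   100.9] tip_f [-163.5   11.    94.3] z_f [ 0.965 -0.001 -0.263] y_f [-0.001 -1.     0.001] F_f [-1.   0.2 -0.2]
```

Forward 70 mm to about x −93, then slow steps to feel for the tongue.

>>> {"api": "jog_arm", "payload": {"steps": "0.15 0.17 0 0 0 0;0.31 0.35 0 0 0 0;0.42 0.48 0 0 0 0;0.46 0.53 0 0 0 0;0.46 0.53 0 0 0 0"}}

```text
time_s: 6.15
position: [0.5047, -0.0606, 0.0999]
eef_rot: [0.724, 0.328, 0.553, -0.251]
wrist_force: [0.1, 0.2, -0.0]
gripper_width: -0.005
grasp_force: 0.0
```

>>> {"api": "jog_arm", "payload": {"steps": "0.02 0.022 0 0 0 0;0.04 0.045 0 0 0 0;0.06 0.067 0 0 0 0;0.06 0.067 0 0 0 0"}}

```text
time_s: 6.65
position: [0.5107, -0.0538, 0.0992]
eef_rot: [0.724, 0.327, 0.553, -0.251]
wrist_force: [-0.2, 0.2, 0.5]
gripper_width: -0.002
grasp_force: 0.0
```

```bash
python3 -c "
from h import *
fs()"
```

```text
t 6.65 q [-0.98  0.93  2.13  1.29  1.33 -1.48] tcp_f [-107.8   12.1   99.2] tip_f [-83.7  12.1  92.7] z_f [ 0.965  0.    -0.263] y_f [-0.    -1.    -0.002] F_f [0.  0.3 0.5]
```

>>> {"api": "jog_arm", "payload": {"steps": "0.02 0.022 0 0 0 0;0.04 0.045 0 0 0 0;0.04 0.045 0 0 0 0"}}

```text
time_s: 7.02
position: [0.5148, -0.0497, 0.0988]
eef_rot: [0.725, 0.327, 0.552, -0.25]
wrist_force: [-2.9, -4.3, -1.1]
gripper_width: -0.001
grasp_force: 2.7
```

>>> {"api": "jog_arm", "payload": {"steps": "0.02 0.022 0 0 0 0;0.04 0.045 0 0 0 0;0.04 0.045 0 0 0 0"}}

```text
time_s: 7.4
position: [0.5187, -0.0455, 0.0982]
eef_rot: [0.725, 0.328, 0.552, -0.25]
wrist_force: [-4.8, -5.6, -2.9]
gripper_width: 0.0
grasp_force: 4.2
```

```bash
python3 -c "
from h import *
fs()"
```

```text
t 7.4 q [-0.95  0.93  2.13  1.32  1.32 -1.48] tcp_f [-96.3  11.6  98.2] tip_f [-72.2  11.6  91.6] z_f [ 0.964 -0.    -0.266] y_f [-0.001 -1.    -0.001] F_f [-7.4 -0.1 -2.9]
```

Contact on the tongue: 5 N, then 7.4 N, with about 9 mm of push so far. I'll push a little further and start lifting while holding it back.

>>> {"api": "jog_arm", "payload": {"steps": "0.02 0.022 0 0 0 0;0.026 0.03 0.04 0 0 0;0.03 0.034 0.08 0 0 0;0.034 0.038 0.12 0 0 0;0.034 0.038 0.12 0 0 0"}}

```text
time_s: 8.02
position: [0.5221, -0.0419, 0.1106]
eef_rot: [0.725, 0.328, 0.552, -0.25]
wrist_force: [-6.9, -5.8, -2.8]
gripper_width: 0.003
grasp_force: 4.7
```

```bash
python3 -c "
from h import *
fs()"
```

```text
t 8.03 q [-0.94  0.9   2.13  1.33  1.33 -1.46] tcp_f [-91.4  11.5 110.6] tip_f [-67.3  11.4 104. ] z_f [ 0.964 -0.001 -0.265] y_f [-0.001 -1.    -0.001] F_f [-9.   1.4 -2.8]
```

>>> {"api": "jog_arm", "payload": {"steps": "0.002 0.002 0.03 0 0 0;0.004 0.005 0.06 0 0 0;0.007 0.008 0.1 0 0 0;0.007 0.008 0.1 0 0 0"}}

```text
time_s: 8.52
position: [0.5228, -0.0411, 0.1208]
eef_rot: [0.725, 0.327, 0.552, -0.25]
wrist_force: [-5.9, -6.0, -1.4]
gripper_width: 0.0
grasp_force: 4.6
```

```bash
python3 -c "
from h import *
fs()
a=cams.get_image('scene')[110:240,250:375];cv2.imwrite('pics/s2.png',cv2.resize(a,None,fx=4,fy=4))"
```

```text
t 8.53 q [-0.94  0.88  2.14  1.32  1.33 -1.44] tcp_f [-90.2  11.5 120.8] tip_f [-66.1  11.5 114.2] z_f [ 0.964 -0.001 -0.265] y_f [-0.001 -1.    -0.001] F_f [-8.4  0.5 -1.4]
```

View pics/s2.png

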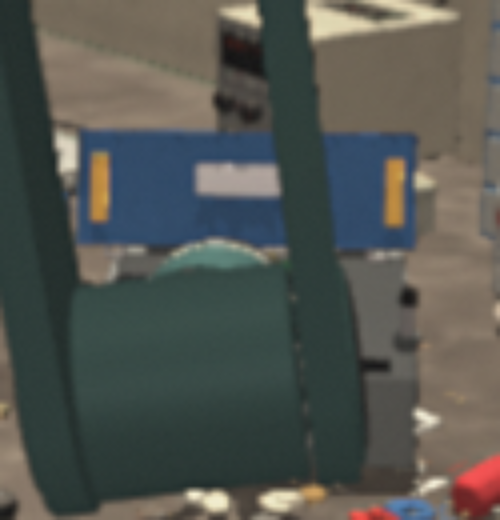

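The hood's lower edge has risen clearly: its left corner is at scene (269.5, 171), up from (269.5, 182). So the hook is past the bar. Next I'll compute the arc about the hinge.

```bash
python3 - <<'E'
from h import *
p=np.load("fix.npy");U=np.array([[250+78/4,110+243/4],[250+414/4,110+247/4]])
g=lambda t:(proj("scene",fx(p,[[.104-.21*np.cos(t[0]),.1,.076+.21*np.sin(t[0])],[.104-.21*np.cos(t[0]),-.1,.076+.21*np.sin(t[0])]]))-U).ravel()
r=least_squares(g,[.3]);print("theta",r.x,r.fun)
H=fx(p,[.104,0,.076])[0];ax=np.array([-np.sin(p[2]),np.cos(p[2]),0]);P=np.array(arm.read_state()["position"])
prev=None
for k in range(0,10):
    Q=H+R.from_rotvec(ax*np.radians(8*k)).apply(P-H)
    print(8*k,((Q-P)/.1).round(3),(ax*np.radians(8*k)/np.pi).round(3))
E
```

```text
theta [0.35255074] [-0.16132304  0.10557124  0.04757959 -0.10490538]
0 [ 0. -0.  0.] [-0.  0.  0.]
8 [0.054 0.061 0.266] [-0.033  0.029  0.   ]
16 [0.131 0.149 0.518] [-0.067  0.059  0.   ]
24 [0.231 0.263 0.751] [-0.1    0.088  0.   ]
32 [0.351 0.4   0.961] [-0.134  0.117  0.   ]
40 [0.489 0.557 1.144] [-0.167  0.147  0.   ]
48 [0.643 0.733 1.296] [-0.2    0.176  0.   ]
56 [0.809 0.922 1.413] [-0.234  0.205  0.   ]
64 [0.985 1.122 1.495] [-0.267  0.235  0.   ]
72 [1.166 1.328 1.539] [-0.301  0.264  0.   ]
```

Hood angle fits 0.353 with sub-pixel residuals. Swing it 32° along the arc.

>>> {"api": "jog_arm", "payload": {"steps": "0.054 0.061 0.266 -0.033 0.029 0;0.131 0.149 0.518 -0.067 0.059 0;0.231 0.263 0.751 -0.1 0.088 0;0.351 0.4 0.961 -0.134 0.117 0;0.351 0.4 0.961 -0.134 0.117 0"}}

```text
time_s: 9.2
position: [0.5603, 0.0004, 0.2217]
eef_rot: [0.847, 0.386, 0.334, -0.146]
wrist_force: [-1.2, -7.2, 4.0]
gripper_width: -0.003
grasp_force: 3.9
```

```bash
python3 - <<'E'
from h import *
fs()
p=np.load("fix.npy");a=cams.get_image('scene')[80:240,250:375];cv2.imwrite('pics/s3.png',cv2.resize(a,None,fx=3.5,fy=3.5))
H=fx(p,[.104,0,.076])[0];ax=np.array([-np.sin(p[2]),np.cos(p[2]),0]);P=np.array(arm.read_state()["position"])
for d in range(0,50,6):
    Q=H+R.from_rotvec(ax*np.radians(d)).apply(P-H)
    print(d,((Q-P)/.1).round(3),(ax*np.radians(d)/np.pi).round(3))
E
```

```text
t 9.2 q [-0.57  0.31  1.99  0.95  0.96 -0.47] tcp_f [-34.4  10.6 221.7] tip_f [-17.4  10.5 203.3] z_f [ 0.679 -0.006 -0.734] y_f [ 0.002 -1.     0.01 ] F_f [-6.2 -3.9  4. ]
0 [ 0. -0.  0.] [-0.  0.  0.]
6 [0.105 0.119 0.137] [-0.025  0.022  0.   ]
12 [0.219 0.249 0.257] [-0.05   0.044  0.   ]
18 [0.34  0.387 0.359] [-0.075  0.066  0.   ]
24 [0.468 0.533 0.44 ] [-0.1    0.088  0.   ]
30 [0.6   0.684 0.501] [-0.125  0.11   0.   ]
36 [0.736 0.839 0.541] [-0.15   0.132  0.   ]
42 [0.874 0.996 0.559] [-0.175  0.154  0.   ]
48 [1.013 1.154 0.554] [-0.2    0.176  0.   ]
```

View pics/s3.png

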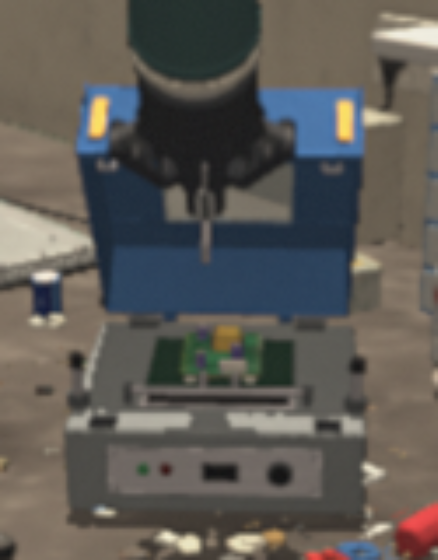

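The hood is now about half open: its edge is at scene row ≈124 and the board is visible in the nest. Continue along the arc past the balance point.

>>> {"api": "jog_arm", "payload": {"steps": "0.105 0.119 0.137 -0.025 0.022 0;0.219 0.249 0.257 -0.05 0.044 0;0.34 0.387 0.359 -0.075 0.066 0;0.468 0.533 0.44 -0.1 0.088 0;0.6 0.684 0.5 -0.125 0.11 0"}}

```text
time_s: 9.88
position: [0.62, 0.0679, 0.2704]
eef_rot: [0.906, 0.409, 0.102, -0.043]
wrist_force: [0.9, -2.6, 9.3]
gripper_width: -0.001
grasp_force: 4.1
```

```bash
python3 - <<'E'
from h import *
fs()
p=np.load("fix.npy");a=cams.get_image('scene')[40:240,240:390];cv2.imwrite('pics/s4.png',cv2.resize(a,None,fx=3,fy=3))
H=fx(p,[.104,0,.076])[0];ax=np.array([-np.sin(p[2]),np.cos(p[2]),0]);P=np.array(arm.read_state()["position"])
for d in range(0,25,6):
    Q=H+R.from_rotvec(ax*np.radians(d)).apply(P-H)
    print(d,((Q-P)/.1).round(3),(ax*np.radians(d)/np.pi).round(3))
E
```

```text
t 9.88 q [-0.1   0.31  1.57  0.2   1.13  0.55] tcp_f [ 55.8  10.3 270.4] tip_f [ 61.3  10.2 246. ] z_f [ 0.22  -0.006 -0.975] y_f [-0.002 -1.     0.006] F_f [-1.4 -2.4  9.3]
0 [0. 0. 0.] [-0.  0.  0.]
6 [0.137 0.156 0.035] [-0.025  0.022  0.   ]
12 [0.275 0.314 0.048] [-0.05   0.044  0.   ]
18 [0.414 0.472 0.039] [-0.075  0.066  0.   ]
24 [0.552 0.628 0.009] [-0.1    0.088  0.   ]
```

View pics/s4.png

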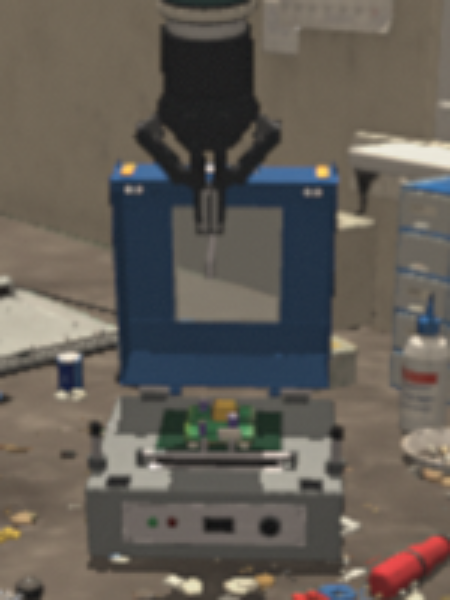

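The hood is nearly upright (around 1.4 rad). I'll push another 18° so it goes well past balance.

>>> {"api": "jog_arm", "payload": {"steps": "0.137 0.156 0.035 -0.025 0.022 0;0.275 0.314 0.048 -0.05 0.044 0;0.414 0.472 0.04 -0.075 0.066 0;0.414 0.472 0.04 -0.075 0.066 0;0.414 0.472 0.04 -0.075 0.066 0"}}

```text
time_s: 10.55
position: [0.6591, 0.1161, 0.2711]
eef_rot: [0.91, 0.412, -0.041, 0.018]
wrist_force: [1.1, 1.8, 2.2]
gripper_width: 0.001
grasp_force: 1.4
```

```bash
python3 -c "
from h import *
fs()"
```

```text
t 10.55 q [ 0.1   0.49  1.27 -0.06  1.45  0.83] tcp_f [117.7  12.7 271.1] tip_f [115.5  12.7 246.2] z_f [-0.09   0.001 -0.996] y_f [ 0.    -1.    -0.001] F_f [2.1 0.3 2.2]
```

>>> {"api": "jog_arm", "payload": {"steps": "-0.15 -0.2 0 0 0 0;-0.35 -0.5 0 0.022 -0.019 0;-0.6 -0.87 0 0.022 -0.019 0;-0.6 -0.87 0 0.022 -0.019 0;-0.6 -0.87 0 0.022 -0.019 0", "hand": 1}}

```text
time_s: 11.18
position: [0.5986, 0.0279, 0.2713]
eef_rot: [0.911, 0.411, -0.0, -0.001]
wrist_force: [-0.1, -1.0, -0.2]
gripper_width: 0.997
grasp_force: 0.0
```

```bash
python3 - <<'E'
from h import *
fs()
s=arm.read_state();w=cams.get_image('wrist');sc=cams.get_image('scene')
np.savez("w5.npz",p=s["position"],q=s["eef_rot"])
cv2.imwrite('pics/w5.png',w);cv2.imwrite('pics/s5.png',sc)
b=cv2.resize(w,None,fx=1.25,fy=1.25);c=cv2.resize(sc[40:240,240:390],None,fx=1,fy=1)
b[:200,650:800]=c;cv2.imwrite('pics/c5.png',b)
E
```

```text
t 11.18 q [-0.07  0.35  1.49  0.    1.31  0.65] tcp_f [ 11.6   0.  271.3] tip_f [1.160e+01 1.000e-01 2.463e+02] z_f [ 0.     0.002 -1.   ] y_f [-0.002 -1.    -0.002] F_f [-0.8 -0.6 -0.2]
```

View pics/c5.png

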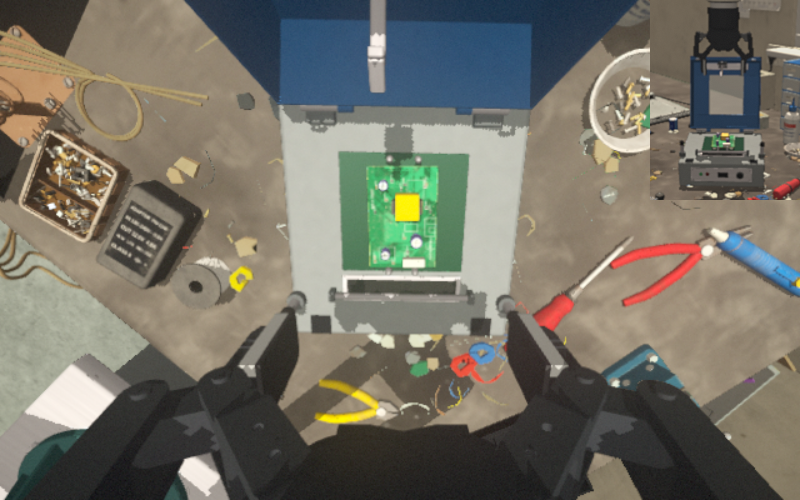

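The hood stands open. In the 1.25× wrist view, the board's corners are at about (368,166), (438,166), (436,270) and (368,267).

```bash
python3 - <<'E'
from h import *
d=np.load("w5.npz");c=cams.camera_params("wrist");HE=np.array(c["hand_eye"]);M=R.from_quat(d["q"]).as_matrix()
p=np.load("fix.npy");Rz=R.from_euler('z',p[2]).as_matrix()
def won(uv,z):
    u=cv2.undistortPoints((np.float64(uv)/1.25).reshape(-1,1,2),np.array(c["K"]),np.array(c["dist"]))[:,0]
    v=np.c_[u,np.ones(len(u))]@F@HE[:3,:3].T@M.T;o=M@HE[:3,3]+d["p"];return o+v*((z-o[2])/v[:,2])[:,None]
B=won([[368,166],[438,166],[436,270],[368,267]],.08);print(((B-[p[0],p[1],0])@Rz*1e3).round(1),B.mean(0),((B.mean(0)-[p[0],p[1],0])@Rz*1e3).round(1))
C=won([[280,108],[525,118],[292,332],[508,334]],.07);print(((C-[p[0],p[1],0])@Rz*1e3).round(1))
E
```

```text
[[ 64.3  30.   80. ]
 [ 64.1 -28.6  80. ]
 [-28.8 -29.2  80. ]
 [-25.7  32.8  80. ]] [0.60219305 0.03392642 0.08      ] [18.5  1.3 80. ]
[[ 110.8  102.5   70. ]
 [ 102.4 -101.    70. ]
 [ -98.3  112.1   70. ]
 [-101.  -103.9   70. ]]
```

>>> {"api": "jog_arm", "payload": {"steps": "0.03 0.05 -0.4 0 0 0;0.03 0.05 -0.8 0 0 0;0.03 0.05 -1 0 0 0"}}

```text
time_s: 11.65
position: [0.6014, 0.0344, 0.1687]
eef_rot: [0.911, 0.413, -0.002, -0.001]
wrist_force: [-0.8, 0.0, 0.2]
gripper_width: 0.998
grasp_force: 0.0
```

>>> {"api": "jog_arm", "payload": {"steps": "0 0 -0.3 0 0 0;0 0 -0.6 0 0 0;0 0 -0.75 0 0 0;0 0 -0.8 0 0 0;0 0 -0.8 0 0 0"}}

```text
time_s: 12.28
position: [0.6028, 0.0334, 0.0917]
eef_rot: [0.911, 0.412, 0.0, -0.0]
wrist_force: [0.3, -0.3, 0.4]
gripper_width: 1.005
grasp_force: 0.0
```

>>> {"api": "jog_arm", "payload": {"steps": "0 0 0 0 0 0;0 0 0 0 0 0;0 0 0 0 0 0;0 0 0 0 0 0;0 0 0 0 0 0", "hand": -0.2}}

```text
time_s: 12.9
position: [0.6031, 0.0332, 0.0932]
eef_rot: [0.911, 0.412, 0.001, 0.0]
wrist_force: [-1.0, 0.5, 7.9]
gripper_width: 0.666
grasp_force: 62.0
```

```bash
python3 -c "
from h import *
fs();cv2.imwrite('pics/w6.png',cams.get_image('wrist')[100:400,120:520])"
```

```text
t 12.9 q [-0.06  0.55  1.66  0.    0.93  0.66] tcp_f [18.5  0.1 93.2] tip_f [18.6  0.1 68.2] z_f [ 0.001 -0.001 -1.   ] y_f [-0.001 -1.     0.001] F_f [-0.3  1.1  7.9]
```

View pics/w6.png

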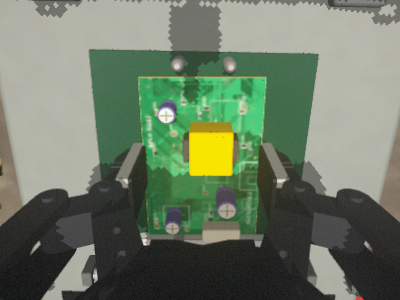

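The board is held on both long edges, with 62 N and about 57 mm opening. Lift.

>>> {"api": "jog_arm", "payload": {"steps": "0 0 0.1 0 0 0;0 0 0.25 0 0 0;0 0 0.5 0 0 0;0 0 0.8 0 0 0;0 0 1 0 0 0"}}

```text
time_s: 13.58
position: [0.6031, 0.0332, 0.194]
eef_rot: [0.911, 0.412, 0.001, 0.0]
wrist_force: [0.3, -0.7, -0.3]
gripper_width: 0.661
grasp_force: 63.8
```

```bash
python3 - <<'E'
from h import *
fs()
s=arm.read_state();print(s["gripper_width"],s["grasp_force"])
w=cams.get_image('wrist');cv2.imwrite('pics/w7.png',w)
# compare with the gripped picture: board must look the same in the hand
a=cv2.imread('pics/w6.png');b=w[100:400,120:520]
m=lambda i:cv2.inRange(cv2.cvtColor(i,cv2.COLOR_BGR2HSV),(20,150,120),(32,255,255))
for i in(a,b):
    r=np.argwhere(m(i)[:230,100:300]);print("yellow",len(r),r.mean(0)+[0,100],r.min(0)+[0,100],r.max(0)+[0,100])
E
```

```text
t 13.57 q [-0.06  0.42  1.57  0.    1.14  0.66] tcp_f [1.85e+01 1.00e-01 1.94e+02] tip_f [1.85e+01 1.00e-01 1.69e+02] z_f [ 0.002 -0.001 -1.   ] y_f [-0.001 -1.     0.001] F_f [-0.3 -0.7 -0.3]
0.661334928634443 63.77527356147766
yellow 2321 [149.05730289 210.57302887] [123 189] [175 233]
yellow 2366 [148.13271344 210.44209637] [ 61 178] [175 233]
```

>>> {"api": "jog_arm", "payload": {"steps": "-0.15 -0.45 0 0 0 0;-0.3 -0.93 0 0 0 -0.05;-0.3 -0.93 0 0 0 -0.1;-0.3 -0.93 0 0 0 -0.15;-0.3 -0.93 0 0 0 -0.175"}}

```text
time_s: 14.25
position: [0.5722, -0.0601, 0.1917]
eef_rot: [0.989, 0.147, 0.0, -0.0]
wrist_force: [0.0, -0.0, -0.2]
gripper_width: 0.665
grasp_force: 63.8
```

>>> {"api": "jog_arm", "payload": {"steps": "-0.15 -0.45 0 0 0 -0.05;-0.3 -0.93 0 0 0 -0.1;-0.3 -0.93 0 0 0 -0.15;-0.3 -0.93 0 0 0 -0.175"}}

```text
time_s: 14.75
position: [0.542, -0.1537, 0.1917]
eef_rot: [0.992, -0.127, 0.0, -0.0]
wrist_force: [-0.2, 0.3, -0.2]
gripper_width: 0.661
grasp_force: 63.9
```

>>> {"api": "jog_arm", "payload": {"steps": "-0.15 -0.45 0 0 0 0;-0.3 -0.93 0 0 0 0;-0.3 -0.93 0 0 0 0"}}

```text
time_s: 15.12
position: [0.5117, -0.2489, 0.1918]
eef_rot: [0.992, -0.126, 0.001, 0.0]
wrist_force: [0.6, 0.2, 0.4]
gripper_width: 0.668
grasp_force: 64.0
```

>>> {"api": "jog_arm", "payload": {"steps": "-0.15 -0.45 0 0 0 0;-0.3 -0.93 0 0 0 0;-0.3 -0.93 0 0 0 0"}}

```text
time_s: 15.5
position: [0.482, -0.3413, 0.1917]
eef_rot: [0.992, -0.126, 0.001, 0.0]
wrist_force: [0.7, 0.4, 0.0]
gripper_width: 0.664
grasp_force: 64.0
```

```bash
python3 - <<'E'
from h import *
c=cams.camera_params("wrist");HE=np.array(c["hand_eye"])
u=cv2.undistortPoints(np.float64([[259,177],[386,177]]).reshape(-1,1,2),np.array(c["K"]),np.array(c["dist"]))[:,0]
v=np.c_[u,np.ones(2)]@F@HE[:3,:3].T;o=HE[:3,3]
print("rear corners in tool",(o+v*((.0132-o[2])/v[:,2])[:,None]).round(4))
s=arm.read_state();M=R.from_quat(s["eef_rot"]).as_matrix();print(np.round(s["q"],2),s["gripper_width"],np.round(s["position"],4),np.degrees(np.arctan2(M[1,0],M[0,0])))
# tray rim corners again, expected in the wrist picture
w=cams.get_image("wrist");cv2.imwrite("pics/w8.png",w)
t=cams.get_image("top");cv2.imwrite("pics/t8.png",t)
b=cv2.imread("pics/top0.png");d=(np.abs(t.astype(int)-b).sum(2)>60).astype(np.uint8)
print("changed px in bystander boxes",d[120:195,355:378].sum(),d[245:290,320:360].sum(),d[250:280,235:262].sum(),d[262:276,290:302].sum())
E
```

```text
rear corners in tool [[ 0.045  -0.0296  0.0132]
 [ 0.045   0.0292  0.0132]]
[-0.73  0.41  1.61  0.    1.12  1.09] 0.6636120213612958 [ 0.482  -0.3413  0.1917] -14.49824213315036
changed px in bystander boxes 3 0 0 0
```

The board is centred in the grip: its rear edge is 45.0 mm from the TCP. The bystanders' pixels are unchanged. Lower into the tray.

>>> {"api": "jog_arm", "payload": {"steps": "0.02 0.02 -0.4 0 0 0;0.02 0.02 -0.8 0 0 0;0.02 0.02 -1 0 0 0;0.02 0.02 -1 0 0 0"}}

```text
time_s: 16.1
position: [0.4836, -0.334, 0.0898]
eef_rot: [0.992, -0.124, -0.002, -0.002]
wrist_force: [-0.3, 0.0, -1.1]
gripper_width: 0.662
grasp_force: 64.0
```

>>> {"api": "jog_arm", "payload": {"steps": "0 0 -0.25 0 0 0;0 0 -0.45 0 0 0;0 0 -0.55 0 0 0;0 0 -0.59 0 0 0;0 0 -0.59 0 0 0"}}

```text
time_s: 16.73
position: [0.4847, -0.3368, 0.033]
eef_rot: [0.992, -0.125, 0.0, -0.0]
wrist_force: [0.0, -0.0, -0.8]
gripper_width: 0.663
grasp_force: 64.0
```

>>> {"api": "jog_arm", "payload": {"steps": "0 0 -0.01 0 0 0;0 0 -0.02 0 0 0;0 0 -0.02 0 0 0"}}

```text
time_s: 17.1
position: [0.4843, -0.3368, 0.0305]
eef_rot: [0.992, -0.125, 0.0, -0.0]
wrist_force: [0.5, 0.7, -0.6]
gripper_width: 0.666
grasp_force: 64.0
```

>>> {"api": "jog_arm", "payload": {"steps": "0 -0.02 0 0 0 0;0 -0.03 -0.01 0 0 0;0 -0.03 -0.02 0 0 0;0 -0.03 -0.02 0 0 0"}}

```text
time_s: 17.6
position: [0.4842, -0.3397, 0.0282]
eef_rot: [0.992, -0.125, -0.0, -0.001]
wrist_force: [0.3, -1.1, -0.6]
gripper_width: 0.664
grasp_force: 64.0
```

>>> {"api": "jog_arm", "payload": {"steps": "0 0 -0.005 0 0 0;0 0 -0.01 0 0 0;0 0 -0.01 0 0 0"}}

```text
time_s: 17.98
position: [0.4843, -0.3397, 0.0274]
eef_rot: [0.992, -0.125, 0.0, -0.0]
wrist_force: [-0.6, 0.8, 0.3]
gripper_width: 0.667
grasp_force: 64.0
```

>>> {"api": "jog_arm", "payload": {"steps": "0 0 -0.005 0 0 0;0 0 -0.01 0 0 0;0 0 -0.01 0 0 0"}}

```text
time_s: 18.35
position: [0.4843, -0.3398, 0.0272]
eef_rot: [0.992, -0.125, 0.0, -0.0]
wrist_force: [-1.5, 1.3, 7.7]
gripper_width: 0.664
grasp_force: 64.6
```

>>> {"api": "jog_arm", "payload": {"steps": "0 0 -0.005 0 0 0;0 0 -0.01 0 0 0;0 0 -0.01 0 0 0"}}

```text
time_s: 18.73
position: [0.4844, -0.3398, 0.0271]
eef_rot: [0.992, -0.125, 0.0, -0.0]
wrist_force: [-2.9, 3.2, 17.0]
gripper_width: 0.665
grasp_force: 65.1
```

The board is seated. Ease off, release and rise straight up.

>>> {"api": "jog_arm", "payload": {"steps": "0 0 0.01 0 0 0;0 0 0.015 0 0 0;0 0 0.015 0 0 0"}}

```text
time_s: 19.1
position: [0.4843, -0.3398, 0.0272]
eef_rot: [0.992, -0.125, 0.0, -0.0]
wrist_force: [-1.4, 1.4, 8.2]
gripper_width: 0.669
grasp_force: 64.5
```

>>> {"api": "jog_arm", "payload": {"steps": "0 0 0 0 0 0;0 0 0 0 0 0;0 0 0 0 0 0;0 0 0 0 0 0;0 0 0 0 0 0", "hand": 0.9}}

```text
time_s: 19.73
position: [0.4843, -0.3398, 0.0268]
eef_rot: [0.992, -0.125, 0.0, -0.0]
wrist_force: [-0.3, -0.4, -0.2]
gripper_width: 0.951
grasp_force: 0.0
```

>>> {"api": "jog_arm", "payload": {"steps": "0 0 0.1 0 0 0;0 0 0.3 0 0 0;0 0 0.7 0 0 0;0 0 1 0 0 0;0 0 1 0 0 0"}}

```text
time_s: 20.35
position: [0.486, -0.3412, 0.1301]
eef_rot: [0.992, -0.125, 0.003, 0.001]
wrist_force: [0.5, 0.3, -0.2]
gripper_width: 0.948
grasp_force: 0.0
```

>>> {"api": "jog_arm", "payload": {"steps": "0 0 0.5 0 0 0;0 0 1 0 0 0;0 0 1 0 0 0"}}

```text
time_s: 20.72
position: [0.4862, -0.3414, 0.2306]
eef_rot: [0.992, -0.125, 0.003, 0.002]
wrist_force: [0.0, 0.2, 0.4]
gripper_width: 0.953
grasp_force: 0.0
```

```bash
python3 - <<'E'
from h import *
s=arm.read_state();c=cams.camera_params("wrist");HE=np.array(c["hand_eye"]);M=R.from_quat(s["eef_rot"]).as_matrix();P=np.array(s["position"]);print(s["time_s"],P)
w=cams.get_image("wrist");cv2.imwrite("pics/w9.png",w)
def won(uv,z):
    u=cv2.undistortPoints(np.float64(uv).reshape(-1,1,2),np.array(c["K"]),np.array(c["dist"]))[:,0]
    v=np.c_[u,np.ones(len(u))]@F@HE[:3,:3].T@M.T;o=M@HE[:3,3]+P;return o+v*((z-o[2])/v[:,2])[:,None]
hsv=cv2.cvtColor(w,cv2.COLOR_BGR2HSV);m=cv2.inRange(hsv,(40,80,50),(90,255,255))
m=cv2.morphologyEx(m,cv2.MORPH_CLOSE,np.ones((25,25)))
n,l,st,ce=cv2.connectedComponentsWithStats(m)
k=1+np.argsort(-st[1:,4])[:3];print(st[k])
r=cv2.minAreaRect(np.argwhere(l==k[0])[:,::-1].astype(np.float32));B=won(cv2.boxPoints(r),.014)
print(B.round(3),B.mean(0),np.linalg.norm(B-np.roll(B,1,0),axis=1).round(3))
t=cams.get_image("scene");cv2.imwrite("pics/s9.png",t);z=cv2.imread("pics/s5.png")
h=np.abs(t[60:240,240:390].astype(int)-z[60:240,240:390]).sum(2)>60
blue=lambda i:cv2.inRange(cv2.cvtColor(i,cv2.COLOR_BGR2HSV),(100,120,40),(125,255,255))[60:240,260:360]
for i in(z,t):
    q=np.argwhere(blue(i));print("hood blue",len(q),q.min(0),q.max(0))
E
```

```text
20.725 [ 0.48619867 -0.34139349  0.23058827]
[[ 287  140   83   75 4015]
 [ 157  210   16   18  212]
 [  60  247    9    8   41]]
[[ 0.452 -0.288  0.014]
 [ 0.538 -0.314  0.014]
 [ 0.515 -0.404  0.014]
 [ 0.427 -0.386  0.014]] [ 0.48273207 -0.34818161  0.014     ] [0.101 0.09  0.094 0.09 ]
hood blue 2554 [37  0] [179  97]
hood blue 2692 [37  0] [179  97]
```

The hood is unchanged and open. The 25 px closing inflated the board outline, so I'll check it more carefully against the tray.

```bash
python3 - <<'E'
from h import *
s=arm.read_state();c=cams.camera_params("wrist");HE=np.array(c["hand_eye"]);M=R.from_quat(s["eef_rot"]).as_matrix();P=np.array(s["position"])
w=cv2.imread("pics/w9.png")
def pj(X):
    q=((X-P)@M-HE[:3,3])@HE[:3,:3]@F
    return cv2.projectPoints(q,np.zeros(3),np.zeros(3),np.array(c["K"]),np.array(c["dist"]))[0][:,0]
def rect(cx,cy,a,hx,hy,z):
    return fx([cx,cy,np.radians(a)],np.array([[hx,hy,z],[hx,-hy,z],[-hx,-hy,z],[-hx,hy,z]]))
print("board exp",pj(rect(.4843,-.3398,-14.4,.045,.03,.014)).round(0).tolist())
print("rim exp",pj(rect(.4837,-.3396,-14.2,.075,.075,.022)).round(0).tolist())
g=cv2.cvtColor(w,cv2.COLOR_BGR2HSV);m=cv2.inRange(g,(40,80,50),(90,255,255))
for y in range(130,225,8):
    x=np.where(m[y,270:390])[0]+270
    print(y,len(x),(x.min(),x.max()) if len(x) else '', "V row:",g[y,230:430:8,2].tolist())
E
```

```text
board exp [[296.0, 137.0], [349.0, 137.0], [347.0, 212.0], [298.0, 212.0]]
rim exp [[252.0, 110.0], [393.0, 110.0], [384.0, 238.0], [261.0, 238.0]]
130 0  V row: [202, 204, 151, 64, 101, 117, 114, 115, 108, 105, 104, 101, 100, 96, 94, 91, 90, 84, 84, 59, 176, 183, 175, 175, 182]
138 0  V row: [153, 154, 153, 75, 59, 113, 113, 107, 104, 105, 102, 99, 97, 92, 90, 90, 89, 85, 81, 59, 171, 176, 183, 179, 177]
146 53 (np.int64(295), np.int64(347)) V row: [155, 158, 155, 83, 61, 109, 104, 103, 136, 162, 158, 188, 209, 219, 202, 88, 86, 86, 84, 58, 176, 178, 170, 183, 187]
154 35 (np.int64(295), np.int64(346)) V row: [157, 160, 154, 85, 62, 107, 104, 99, 114, 193, 107, 206, 210, 220, 218, 87, 83, 82, 80, 73, 171, 179, 182, 176, 180]
162 30 (np.int64(295), np.int64(346)) V row: [158, 154, 154, 86, 95, 97, 95, 94, 93, 171, 196, 255, 255, 145, 218, 85, 80, 81, 78, 96, 172, 176, 180, 175, 172]
170 21 (np.int64(295), np.int64(346)) V row: [159, 160, 159, 93, 61, 96, 96, 94, 95, 175, 176, 255, 255, 123, 160, 84, 83, 82, 80, 99, 157, 168, 175, 170, 173]
178 33 (np.int64(295), np.int64(346)) V row:
[... 180 characters left out ...]
53, 90, 93, 85, 89, 176, 219, 218, 218, 169, 174, 81, 78, 73, 75, 74, 105, 174, 180, 171, 122]
194 40 (np.int64(296), np.int64(345)) V row: [179, 172, 177, 83, 57, 88, 88, 82, 86, 176, 216, 216, 170, 101, 137, 59, 63, 57, 58, 57, 103, 174, 178, 180, 171]
202 40 (np.int64(296), np.int64(345)) V row: [169, 180, 173, 80, 50, 81, 85, 85, 80, 192, 100, 191, 178, 116, 146, 60, 60, 59, 57, 59, 106, 178, 174, 174, 170]
210 27 (np.int64(297), np.int64(345)) V row: [169, 174, 174, 166, 49, 82, 83, 79, 81, 200, 207, 214, 194, 193, 120, 56, 57, 58, 59, 99, 107, 140, 171, 175, 166]
218 0  V row: [171, 170, 181, 164, 50, 79, 79, 77, 74, 78, 76, 72, 75, 73, 75, 72, 71, 71, 57, 101, 105, 103, 177, 165, 178]
```

The board lies square across the ribs at columns 295–347, rows 140–215, within 3 px of the expected rectangle and centred in the tray. The hood is open and the arm is clear, so I'll hand in.

```bash
python3 -c "
from cell import close_job
print(close_job())"
```

```text
the job is handed in; nothing more can be done
None
```

The job is handed in after about 21 s: the hood is swung open and stays up, the board lies flat, parts up, across the ribs in the middle of the tray, and the four loose items were left alone; no verdict came back.

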